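Clear the trim board into the offcut bin

TASK

Fold the blue bifold cover of the offcut bin right back to its stop, then clear the trim board: slide or sweep the used carton, the spent tape roll and the wooden chock along the board over its edge so that they drop into the bin, without lifting them. Leave the cover folded back and all the waste lying inside the bin, and leave the other things on the bench alone.

Things in the scene. Friction and masses are not known exactly. Their poses are not given: they have to be found in the camera images.
- station: Fixed trim station: board and bin in one. Origin on the bench under the middle of the seam between them; +y points along the board away from the bin, +x to the far side, z up. White board: y 0 to 281 mm, x -115 to +115 mm, top at z = 130 mm; its edge at y = 0 is open, with the bin beyond it. A low lip, 13 mm above the board, runs along its front (x -115 to -125 mm).
- board_end (a point): Middle of the foot of the end fence's inner face, on the board's top (station x 0, y 281, z 130 mm), axes as the station's. Plywood fences 12 mm thick stand 45 mm above the board along this end and along the whole far side (inner face at x = +115 mm).
- bin_floor (a point): Centre of the floor of the grey bin (station x 0, y -120, z 6 mm), axes as the station's. Inside, the bin spans station x -115 to +115 mm, y -8 to -232 mm; its mouth is at z = 126 mm, level with the cover. Side guards 12 mm thick stand along its two sides (x = +115 and -115 mm inside) up to z = 175 mm. The blue cover closes it.
- cover (a joint): Fold angle of the blue bifold cover: 0 = panels flat over the bin, 1.4 rad = stop, fully folded back. Two 224 x 115 mm panels; the rear one turns about a line at station y -235, z 126 mm, the front one folds so that its free edge slides at rim height from the board (y -5 mm) back to y -196 mm. Dead centre when flat: only lifting near the middle hinge starts it. It stays where left.
- cover_handle (a point): Middle of the cover's handle: round steel bar 10 mm thick, 50 mm long along station x, 35 mm above the front panel, 20 mm from the middle hinge. At cover angle a it is at station y = -235 + 135 cos a + 38 sin a, z = 126 + 95 sin a + 38 cos a (mm). Needs 3 to 6 N; the round bar may turn between the fingers, or it and the raised panel can be pushed.
- carton: Used brown mailer carton, 102 x 142 x 46 mm (own x, y, z), 0.12 kg, rigid. Origin: centre of underside. Starts tucked in the corner of the fences, long side along the end fence (within 3 mm): no finger fits behind it and it is too wide to grip. Pressing on its top (6 to 15 N) and sliding drags it: fingers grip it better than the smooth board does.
- spent_roll: Nearly used roll of brown tape lying flat, 99 mm across, 48 mm high, about 0.12 kg, with an open core about 50 mm wide. Origin: centre of the underside.
- chock: Pale wooden chock (offcut), 50 x 100 x 45 mm (its own x, y, z), about 0.14 kg. Origin: centre of the underside.
- stapler: Bystander: red desk stapler, 135 x 34 x 51 mm; origin: centre of the underside.
- mug: Bystander: white dotted mug, 82 x 114 x 91 mm; origin: centre of the underside.
- screwdriver: Bystander: red-handled screwdriver, 201 x 27 x 27 mm; origin: centre of the underside.
- barcode_scanner: Bystander: white, yellow and black hand scanner, 133 x 147 x 46 mm; origin: centre of the underside.

How it is judged:
On the way:
1. the cover is folded back to its stop (at least 1.25 rad) (value of joint cover above 1.25 rad), for 0.2 s.
At the end, for the whole second after the job is handed in: The cover is still folded back (at least 1.2 rad), and the carton, the spent roll and the chock are at rest inside the bin: the origin of each is between the bin's walls and below its rim (under 115 mm above the bench) (value of joint cover above 1.2 rad and x of carton in the frame of station between -0.12 and 0.12 m and y of carton in the frame of station between -0.235 and -0.005 m and z of carton in the frame of station between 0 and 0.115 m and linear speed of each of carton, spent_roll, chock below 0.03 m/s and x of spent_roll in the frame of station between -0.12 and 0.12 m and y of spent_roll in the frame of station between -0.235 and -0.005 m and z of spent_roll in the frame of station between 0 and 0.115 m and x of chock in the frame of station between -0.12 and 0.12 m and y of chock in the frame of station between -0.235 and -0.005 m and z of chock in the frame of station between 0 and 0.115 m); the robot touches nothing.
It fails at once if a piece of waste was lifted (its origin more than 70 mm above the board) instead of being slid or swept (z of any of carton, spent_roll, chock in the frame of station above 0.2 m).
It fails at once if a bystander was moved by more than 30 mm (distance of any of stapler, mug, screwdriver, barcode_scanner from where it was at the start of the episode above 0.03 m).
It also fails if it takes over 72 s, if anything falls off the work surface, if the arm or the gripper's body presses on something with over 40 N, if the wrist force passes 120 N, or if a joint passes its speed limit or range.

ROBOT

A 6-joint arm with a two-finger parallel gripper is mounted at the origin on a cart in front of the work surface, level with it; the furniture and walls round the work are solid. World frame = base frame: x ahead of the robot, y to its left, z up, the work surface at z = 0. Lengths are in m, angles in rad, forces in N, time in s.
With the tool pointing down it reaches from about 0.35 to 0.975 m from the base axis. Payload 4.9 kg.
Tool frame: the origin (TCP) lies midway between the tips of the shut fingers; the grasp point (between the pads) lies 19 mm behind it; z points along the fingers, y is the line along which they close (so a half turn about z gives the same grasp; the last joint's range is limited). The gripper opens to 85 mm and grips with 20 to 120 N. Pads are 22 mm wide; open, the fingers measure 114 mm over their backs; the gripper's body (76 mm by 85 mm) begins 54 mm behind the grasp point. The pads swing forward as they close: fully open they stand 13 mm farther back than shut.
Start: joints at [-1.246, 0.053, 1.613, -0, 1.476, -0.119], TCP at [0.268, -0.564, 0.231] pointing down, gripper open.
Joint ranges: [-3.01, 3.01], [-1.01, 2.22], [0.06, 2.58], [-1.02, 4.17], [0.09, 2.62], [-3.14, 3.14]. Speed limits (rad/s): [2.57, 2.57, 3.14, 3.14, 3.14, 3.14].

INTERFACE

Orientations are given as a rotation vector (axis times angle).
In Python, from station import ctrl, optics, job gives the robot as it stands.
- The arm moves only by the shell command python3 -m jog 'ROWS' [OPENING] [FORCE]. ROWS is JSON, a list of rows, each a list of 2 entries, a list of its own where there are three numbers: the shift along the tool's x, y, z in m, then the turn, a rotation vector about the tool's x, y, z in rad. A call has 1 to 5 rows; each row is the pose to reach, as a shift and turn from the pose commanded when the call began, along the tool's axes at that moment; what a row does not reach only later rows make up. A row lasts 1/10 s, in which the tool goes at most 50 mm and 8.59 degrees, less where a joint would pass 70% of its speed; a pose out of reach is approached as far as the arm can. A call with a gripper value outside its range is refused whole. OPENING is the opening, from 0 (shut) to 1 (fully open), set as the call begins (- or left out, the last holds). The fingers move at their own pace and stop on an object; FORCE is the grip in N (left out, the last holds). Time passes only in rows, so rows that repeat a pose let the fingers close. It gives the time, the measured TCP pose, the force, the opening and the grip force at its end, in the units of the state.
- ctrl.get_obs(): the state, without advancing time (a new reading comes with each control period).
- optics.get_image(name): name is "side" or "top"; returns a dict with "image" (384x512x3 uint8, blue, green, red), "fx", "fy", "cx", "cy" (pixels), "rvec" (rotation vector, rad) and "tvec" (3), from world to camera coordinates, as OpenCV has them. Camera axes: x right, y down, z forward; pixel columns grow to the right and rows downward; lengths in m; the calibration is good to about 2 mm. A picture is of the moment at which its call begins. There is no depth.
- job.finish_job(): hands the job in; it is judged then, once.
The state is a dict: "t": time; "q": joint angles; "dq": joint speeds; "effort": joint torques, N m; "tool_pos": TCP position; "tool_rot": TCP orientation; "contact_force": force on the tool from outside, world axes, zero at the start; "wrist_torque": the same for the moment, N m; "opening": finger opening in m; "grip_force": force on a finger pad.
Only numpy, scipy, OpenCV 4.12 (cv2) and the standard library are available. Lean on these libraries where they do the work, as an engineer would, in place of code of your own. Each camera call takes 0.05 s, during which the arm holds its last target. There are 200 camera calls.

## Working session

There is one attempt and no reset: what is moved stays moved. The work goes in short steps, Python scripts to look and compute and a shell command to move; the robot and the scene stay as the last step left them, time stands still between calls to the robot, and variables do not carry over. Pictures are saved under pics/ and viewed, at most 10 in all, crops included, and the job is handed in when it is done.

```bash
ls; mkdir -p pics; cat > h.py <<'E'
import numpy as np,cv2
from station import ctrl,optics,job
def snap(n,f=None):
    d=optics.get_image(n)
    if f: cv2.imwrite('pics/'+f,d['image'])
    return d
def ray(d,u,v,z):
    R=cv2.Rodrigues(np.array(d['rvec'],float))[0];t=np.array(d['tvec'],float).ravel()
    c=-R.T@t;r=R.T@np.array([(u-d['cx'])/d['fx'],(v-d['cy'])/d['fy'],1])
    return c+r*(z-c[2])/r[2]
E
python3 - <<'E'
from h import *
for n in('top','side'):
    d=snap(n,n+'0.png');print(n,d['fx'],d['cx'],d['cy'],ray(d,256,192,0.13),-cv2.Rodrigues(np.array(d['rvec']))[0].T@np.array(d['tvec']).ravel())
o=ctrl.get_obs();print(o)
E
```

```text
pics
top 368.98610505287036 253.10772719380242 187.45686441129143 [ 0.58690093 -0.04209074  0.13      ] [ 0.39712383 -0.0381554   1.34016539]
side 432.8215320694353 257.4864580181927 197.62508528805233 [ 0.57750276 -0.04386835  0.13      ] [-0.14769634 -1.2587239   1.14429405]
{'t': 0.1, 'q': array([-1.24600979e+00,  5.33003900e-02,  1.61412622e+00, -1.65672605e-05,
        1.47601625e+00, -1.18947203e-01]), 'dq': array([-0.00052129, -0.00099437, -0.00367212, -0.00318548,  0.00048532,
        0.00054791]), 'effort': array([ 2.31251770e-04, -3.94902849e+01, -3.71364319e+01, -1.08902061e-04,
        3.94660601e-03, -3.56278868e-06]), 'tool_pos': array([ 0.26816911, -0.56392939,  0.23019824]), 'tool_rot': array([-3.06279279e+00, -6.90908781e-01,  3.24166345e-04]), 'contact_force': array([ 0.11033957,  1.19929213, -0.2728107 ]), 'wrist_torque': array([ 0.07140959,  0.0247206 , -0.0258502 ]), 'grip_force': 0.0, 'opening': 0.08533087652457487}
```

View pics/top0.png

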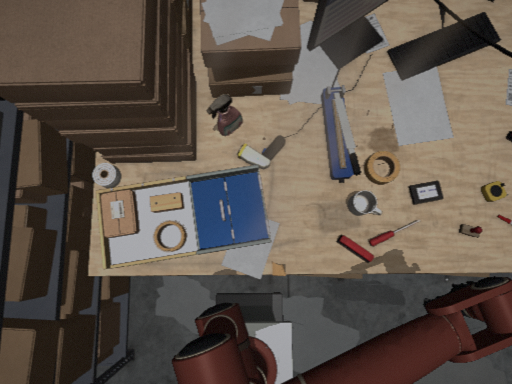

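View pics/side0.png

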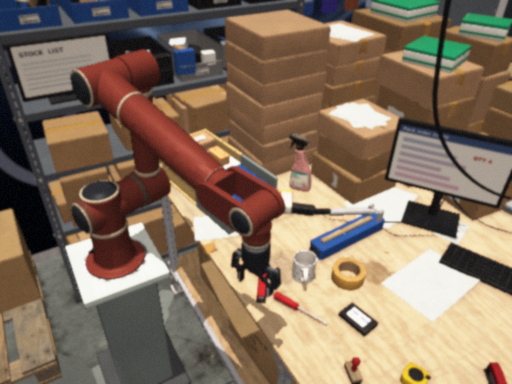

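The top view shows the station across pixels (100–270, 170–265), with +y of the board pointing left. The blue cover is at about (230,212) with its handle at (222,211). On the board are the carton (118,212), roll (170,236) and chock (165,202). The scanner sits at (253,155), just beyond the bin. In the side view the arm hides the station.

```bash
python3 - <<'E'
from h import *
d=snap('top');im=d['image'];hsv=cv2.cvtColor(im,cv2.COLOR_BGR2HSV)
m=cv2.inRange(hsv,(100,120,40),(125,255,255));m[:, :180]=0;m[:,290:]=0;m[:160]=0
m=cv2.morphologyEx(m,cv2.MORPH_CLOSE,np.ones((9,9)))
c=max(cv2.findContours(m,0,2)[0],key=cv2.contourArea)
P=np.array([ray(d,*p[0],.126) for p in c])[:,:2].astype(np.float32)
r=cv2.minAreaRect(P);print('cover',r,cv2.boxPoints(r))
# white board
b=cv2.inRange(hsv,(0,0,150),(180,40,255));b[:170]=0;b[275:]=0;b[:,:100]=0;b[:,205:]=0
b=cv2.morphologyEx(b,cv2.MORPH_OPEN,np.ones((3,3)))
c=max(cv2.findContours(b,0,2)[0],key=cv2.contourArea)
P=np.array([ray(d,*p[0],.130) for p in c])[:,:2].astype(np.float32)
r=cv2.minAreaRect(P);print('board',r,cv2.boxPoints(r))
cr=im[150:280,80:290];cv2.imwrite('pics/crop.png',cv2.resize(cr,None,fx=3.8,fy=3.8,interpolation=2))
E
```

```text
cover ((0.5297660231590271, 0.049798496067523956), (0.22281627357006073, 0.22218221426010132), 8.713034629821777) [[ 0.40281487  0.14273082]
 [ 0.4364723  -0.07688729]
 [ 0.6567172  -0.04313383]
 [ 0.62305975  0.17648429]]
board ((0.490466833114624, 0.3048343360424042), (0.22826220095157623, 0.2795313596725464), 8.726564407348633) [[0.3564518  0.42566615]
 [0.39886206 0.14937077]
 [0.62448186 0.18400252]
 [0.5820716  0.46029788]]
```

View pics/crop.png

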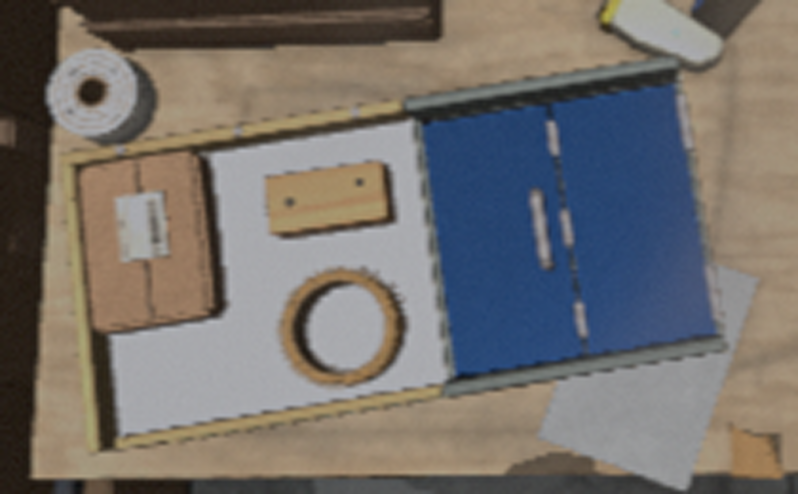

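The crop agrees with the measurements: board 228x280 mm, yaw 8.7°, station origin near (0.512, 0.1675). The handle is at crop (542,230), the carton at (145,240), the chock at (330,200) and the roll at (342,326). Next I turn the tool to station axes and go above the handle.

```bash
cat >> h.py <<'E'
O=np.array([.5117,.1675]);a=np.deg2rad(8.72);X=np.array([np.cos(a),np.sin(a)]);Y=np.array([-np.sin(a),np.cos(a)])
from scipy.spatial.transform import Rotation as Rn
RD=np.array([[X[0],-Y[0],0],[X[1],-Y[1],0],[0,0,-1.]])
def st(p): return np.array([(p[:2]-O)@X,(p[:2]-O)@Y,p[2]])
def tell():
    o=ctrl.get_obs();R=Rn.from_rotvec(o['tool_rot']).as_matrix()
    print('t',round(o['t'],2),'st',st(o['tool_pos']).round(4),'turn',Rn.from_matrix(R.T@RD).as_rotvec().round(3),'F',np.round(o['contact_force'],1),'op',round(o['opening'],4),'g',round(o['grip_force'],1),'q',o['q'].round(2))
E
python3 -m jog '[[[0,0,-0.04],[0,0,0.145]],[[0,0,-0.04],[0,0,0.29]],[[0,0,-0.04],[0,0,0.29]]]' 1
python3 -m jog '[[[0.03,-0.05,0],[0,0,0]],[[0.06,-0.1,0],[0,0,0]],[[0.09,-0.15,0],[0,0,0]],[[0.12,-0.2,0],[0,0,0]],[[0.12,-0.2,0],[0,0,0]]]'
python3 -m jog '[[[0.03,-0.05,0],[0,0,0]],[[0.06,-0.1,0],[0,0,0]],[[0.09,-0.15,0],[0,0,0]],[[0.12,-0.2,0],[0,0,0]],[[0.12,-0.2,0],[0,0,0]]]'
python3 - <<'E'
from h import *
tell()
d=snap('top')
for n,u,v,z in(('handle',542,230,.164),('carton',143,242,.176),('chock',330,200,.175),('roll',342,326,.178)):
    print(n,st(ray(d,80+u/3.8,150+v/3.8,z)).round(3))
for n,u,v,z in(('ctl',80,165,.176),('cbr',215,312,.176),('ctr',202,152,.176),('cbl',95,332,.176)):
    print(n,st(ray(d,80+u/3.8,150+v/3.8,z)).round(3))
E
```

```text
t: 0.45
tool_pos: [0.2685, -0.5649, 0.2726]
tool_rot: [3.13, 0.242, 0.001]
contact_force: [0.2, 0.2, -1.3]
opening: 0.0851
grip_force: 0.0
t: 0.95
tool_pos: [0.3566, -0.3453, 0.2697]
tool_rot: [-3.129, -0.249, 0.001]
contact_force: [0.4, -0.7, -1.2]
opening: 0.0852
grip_force: 0.0
t: 1.45
tool_pos: [0.4442, -0.1294, 0.2699]
tool_rot: [-3.13, -0.25, 0.002]
contact_force: [0.2, -0.8, 0.4]
opening: 0.0853
grip_force: 0.0
t 1.45 st [-0.1118 -0.2832  0.2699] turn [-0.002  0.001  0.007] F [ 0.2 -0.8  0.4] op 0.0853 g 0.0 q [-0.44 -0.37  1.93  0.    1.59  0.97]
handle [-0.005 -0.103  0.164]
carton [0.037 0.227 0.176]
chock [0.048 0.068 0.175]
roll [-0.058  0.071  0.178]
ctl [0.111 0.273 0.176]
cbr [-0.03   0.174  0.176]
ctr [0.105 0.17  0.176]
cbl [-0.03   0.273  0.176]
```

```bash
python3 -m jog '[[[0.03,-0.045,0],[0,0,0.007]],[[0.06,-0.09,0],[0,0,0.007]],[[0.09,-0.135,0],[0,0,0.007]],[[0.112,-0.182,0],[0,0,0.007]],[[0.112,-0.182,0],[0,0,0.007]]]' >/dev/null
python3 -m jog '[[[0,0,0.04],[0,0,0]],[[0,0,0.08],[0,0,0]],[[0,0,0.11],[0,0,0]],[[0,0,0.12],[0,0,0]],[[0,0,0.12],[0,0,0]]]' 
python3 - <<'E'
from h import *
tell()
E
```

```text
t: 2.5
tool_pos: [0.5254, 0.0641, 0.149]
tool_rot: [-3.133, -0.231, 0.008]
contact_force: [0.2, 0.8, 0.0]
opening: 0.0849
grip_force: 0.0
t 2.5 st [-0.0021 -0.1043  0.149 ] turn [-0.001  0.005 -0.005] F [0.2 0.8 0. ] op 0.0849 g 0.0 q [-0.02 -0.11  1.91 -0.    1.34  1.4 ]
```

Clear, so I close on the bar.

```bash
python3 -m jog '[[[0,-0.002,0],[0,0,0]],[[0,-0.002,0],[0,0,0]],[[0,-0.002,0],[0,0,0]],[[0,-0.002,0],[0,0,0]],[[0,-0.002,0],[0,0,0]]]' 0 30 >/dev/null
python3 -m jog '[[[0,-0.002,0],[0,0,0]],[[0,-0.002,0],[0,0,0]],[[0,-0.002,0],[0,0,0]],[[0,-0.002,0],[0,0,0]],[[0,-0.002,0],[0,0,0]]]' >/dev/null
python3 - <<'E'
from h import *
tell()
for a in np.arange(0,1.41,.1):
    print(round(a,2),round(135-135*np.cos(a)-38*np.sin(a),1),round(38-95*np.sin(a)-38*np.cos(a),1))
E
```

```text
t 3.5 st [-0.     -0.1003  0.152 ] turn [ 0.    -0.001 -0.005] F [ 0.1 -1.3  4.7] op 0.0085 g 29.7 q [-0.01 -0.11  1.91 -0.    1.34  1.41]
0.0 0.0 0.0
0.1 -3.1 -9.3
0.2 -4.9 -18.1
0.3 -5.2 -26.4
0.4 -4.1 -34.0
0.5 -1.7 -40.9
0.6 2.1 -47.0
0.7 7.3 -52.3
0.8 13.7 -56.6
0.9 21.3 -60.0
1.0 30.1 -62.5
1.1 39.9 -63.9
1.2 50.7 -64.3
1.3 62.3 -63.7
1.4 74.6 -62.1
```

```bash
python3 -m jog '[[[0,-0.0015,-0.0045],[0,0,0]],[[0,-0.003,-0.009],[0,0,0]],[[0,-0.004,-0.0135],[0,0,0]],[[0,-0.005,-0.018],[0,0,0]],[[0,-0.005,-0.022],[0,0,0]]]'
python3 -m jog '[[[0,0,-0.004],[0,0,0]],[[0,0.001,-0.012],[0,0,0]],[[0,0.003,-0.019],[0,0,0]],[[0,0.003,-0.019],[0,0,0]]]'
python3 - <<'E'
from h import *
tell(); snap('top','top1.png')
E
```

```text
t: 4.0
tool_pos: [0.5259, 0.0732, 0.1718]
tool_rot: [3.132, 0.23, 0.001]
contact_force: [5.9, -1.0, -7.0]
opening: 0.0085
grip_force: 29.1
t: 4.4
tool_pos: [0.5262, 0.0714, 0.1915]
tool_rot: [-3.131, -0.231, -0.0]
contact_force: [3.5, 3.5, -2.0]
opening: 0.0083
grip_force: 29.6
t 4.4 st [-0.0003 -0.0972  0.1915] turn [-0.002 -0.    -0.005] F [ 3.5  3.5 -2. ] op 0.0083 g 29.6 q [-0.01 -0.15  1.87  0.    1.42  1.42]
```

```bash
python3 -m jog '[[[0,0.004,-0.006],[0,0,0]],[[0,0.009,-0.0115],[0,0,0]],[[0,0.0155,-0.0155],[0,0,0]],[[0,0.023,-0.019],[0,0,0]],[[0,0.032,-0.0215],[0,0,0]]]'
python3 -m jog '[[[0,0.01,-0.0015],[0,0,0]],[[0,0.0205,-0.002],[0,0,0]],[[0,0.032,-0.001],[0,0,0]],[[0,0.042,0],[0,0,0]],[[0,0.043,0],[0,0,0]]]'
python3 - <<'E'
from h import *
tell(); d=snap('side','side1.png');d=snap('top')
cv2.imwrite('pics/c2.png',cv2.resize(d['image'][150:280,80:290],None,fx=3.8,fy=3.8,interpolation=2))
E
```

```text
t: 4.95
tool_pos: [0.5306, 0.041, 0.2139]
tool_rot: [-3.128, -0.232, 0.0]
contact_force: [2.6, 6.2, -0.6]
opening: 0.0086
grip_force: 31.2
t: 5.45
tool_pos: [0.5373, -0.0033, 0.2129]
tool_rot: [-3.131, -0.229, -0.0]
contact_force: [5.3, 4.4, -3.2]
opening: 0.0084
grip_force: 32.1
t 5.45 st [-0.0006 -0.1727  0.2129] turn [-0.002 -0.    -0.006] F [ 5.3  4.4 -3.2] op 0.0084 g 32.1 q [-0.15 -0.15  1.84  0.    1.45  1.28]
```

View pics/side1.png

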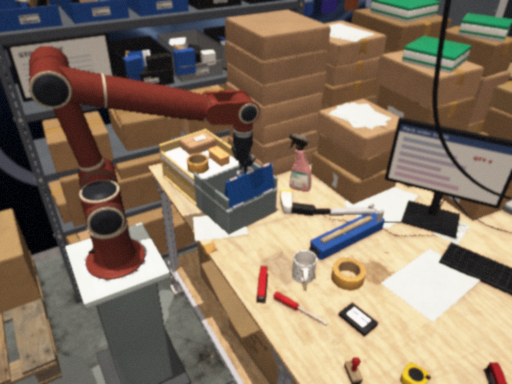

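The side view shows the cover folded up against its stop at (250,185), with the bin open below it. I give it a small nudge, release with a narrow opening, rise, go behind the roll and turn the tool 90°.

```bash
python3 -m jog '[[[0,0.002,0],[0,0,0]],[[0,0.002,0],[0,0,0]]]' >/dev/null
python3 -m jog '[[[0,0,0],[0,0,0]],[[0,0,0],[0,0,0]],[[0,0,-0.02],[0,0,0]],[[0,0,-0.05],[0,0,0]],[[0,0,-0.07],[0,0,0]]]' 0.3
python3 -m jog '[[[-0.01,-0.045,0],[0,0,-0.14]],[[-0.02,-0.09,0],[0,0,-0.28]],[[-0.03,-0.135,0],[0,0,-0.42]],[[-0.04,-0.18,0],[0,0,-0.56]],[[-0.05,-0.225,0],[0,0,-0.7]]]' >/dev/null
python3 -m jog '[[[0,0,0],[0,0,-0.145]],[[0,0,0],[0,0,-0.29]],[[0,0,0],[0,0,-0.435]],[[0,0,0],[0,0,-0.58]],[[0,0,0],[0,0,-0.725]]]' 0.65 >/dev/null
python3 -m jog '[[[0,0,0],[0,0,-0.145]],[[0,0,0],[0,0,-0.145]],[[0,0,0],[0,0,-0.145]]]'
python3 - <<'E'
from h import *
tell(); d=snap('top');d2=snap('side')
cv2.imwrite('pics/c3.png',np.vstack([cv2.resize(d['image'][150:280,80:290],None,fx=2.3,fy=2.3,interpolation=2),cv2.resize(d2['image'][110:250,130:340],None,fx=2.3,fy=2.1,interpolation=2)]))
E
```

```text
t: 6.25
tool_pos: [0.5374, -0.0058, 0.2858]
tool_rot: [3.133, 0.23, 0.001]
contact_force: [-0.0, 0.1, -0.1]
opening: 0.0258
grip_force: 0.0
t: 7.55
tool_pos: [0.4549, 0.2095, 0.2839]
tool_rot: [2.057, 2.374, -0.001]
contact_force: [-0.4, -0.2, -0.1]
opening: 0.0558
grip_force: 0.0
t 7.55 st [-0.0497  0.0501  0.2839] turn [-0.     0.     1.561] F [-0.4 -0.2 -0.1] op 0.0558 g 0.0 q [ 0.28 -0.28  1.83 -0.    1.59  0.14]
```

View pics/c3.png

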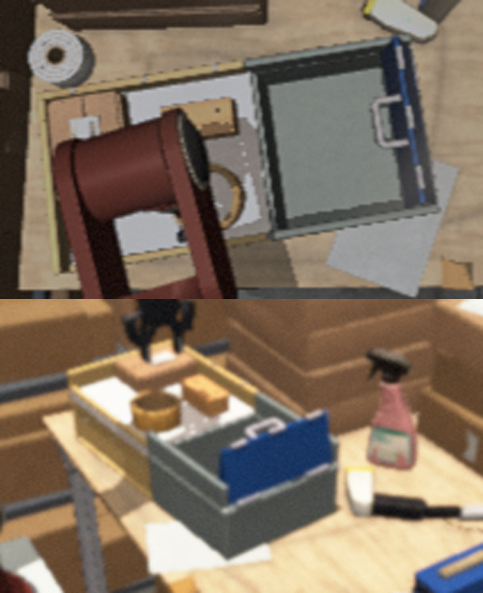

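The cover stands back at crop (405,120) and the bin is empty and open. Going down behind the roll and pushing it over the edge.

```bash
python3 -m jog '[[[0.04,-0.003,0],[0,0,0]],[[0.08,-0.006,0],[0,0,0]],[[0.099,-0.008,0],[0,0,0]],[[0.099,-0.008,0],[0,0,0]]]' >/dev/null
python3 -m jog '[[[0,0,0.04],[0,0,0]],[[0,0,0.08],[0,0,0]],[[0,0,0.12],[0,0,0]],[[0,0,0.145],[0,0,0]],[[0,0,0.145],[0,0,0]]]'
python3 -m jog '[[[-0.015,0,0],[0,0,0]],[[-0.03,0,0],[0,0,0]],[[-0.045,0,0],[0,0,0]],[[-0.06,0,0],[0,0,0]],[[-0.075,0,0],[0,0,0]]]'
python3 -m jog '[[[-0.015,0,0],[0,0,0]],[[-0.03,0,0],[0,0,0]],[[-0.045,0,0],[0,0,0]],[[-0.06,0,0],[0,0,0]],[[-0.075,0,0],[0,0,0]]]'
python3 -m jog '[[[-0.015,0,0],[0,0,0]],[[-0.03,0,0],[0,0,0]],[[-0.045,0,0],[0,0,0]],[[-0.045,0,0],[0,0,0]],[[-0.045,0,0],[0,0,0]]]'
python3 -m jog '[[[0,0,-0.04],[0,0,0]],[[0,0,-0.08],[0,0,0]],[[0,0,-0.12],[0,0,0]],[[0,0,-0.12],[0,0,0]]]'
python3 - <<'E'
from h import *
tell(); d=snap('top');d2=snap('side')
cv2.imwrite('pics/c4.png',np.vstack([cv2.resize(d['image'][150:280,80:290],None,fx=2.3,fy=2.3,interpolation=2),cv2.resize(d2['image'][110:250,130:340],None,fx=2.3,fy=2.1,interpolation=2)]))
E
```

```text
t: 8.55
tool_pos: [0.4301, 0.304, 0.1339]
tool_rot: [-2.054, -2.373, 0.014]
contact_force: [-0.4, -0.2, -0.2]
opening: 0.0551
grip_force: 0.0
t: 9.05
tool_pos: [0.4445, 0.2309, 0.14]
tool_rot: [2.054, 2.376, 0.003]
contact_force: [-0.3, 0.6, 1.0]
opening: 0.0559
grip_force: 0.5
t: 9.55
tool_pos: [0.4545, 0.1565, 0.1387]
tool_rot: [2.054, 2.377, -0.001]
contact_force: [-0.8, -0.5, 0.2]
opening: 0.0551
grip_force: 0.0
t: 10.05
tool_pos: [0.461, 0.1131, 0.1387]
tool_rot: [-2.055, -2.376, 0.0]
contact_force: [-0.1, -0.4, -0.4]
opening: 0.0552
grip_force: 0.0
t: 10.45
tool_pos: [0.464, 0.1144, 0.2663]
tool_rot: [2.047, 2.372, 0.014]
contact_force: [-0.9, -0.5, -0.0]
opening: 0.0555
grip_force: 0.0
t 10.45 st [-0.0552 -0.0453  0.2663] turn [ 0.01  -0.009  1.566] F [-0.9 -0.5 -0. ] op 0.0555 g 0.0 q [ 0.09 -0.34  1.91  0.    1.56 -0.06]
```

View pics/c4.png

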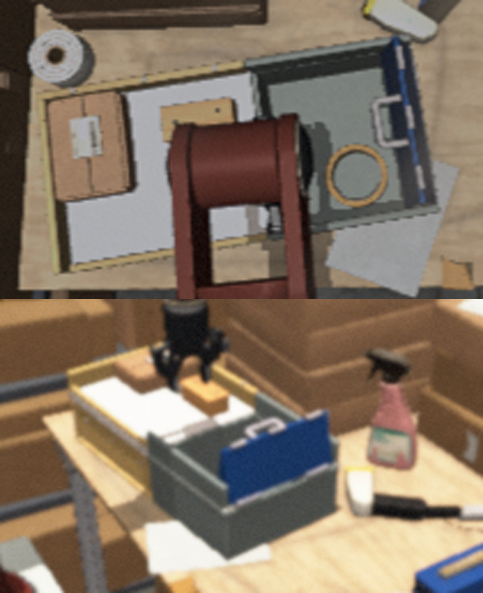

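The roll lies flat in the bin at crop (357,175). Now the chock, in the same way.

```bash
python3 -m jog '[[[0.04,0.022,0],[0,0,0]],[[0.08,0.044,0],[0,0,0]],[[0.12,0.066,0],[0,0,0]],[[0.16,0.088,0],[0,0,0]],[[0.192,0.103,0],[0,0,0]]]' 0.35 >/dev/null
python3 -m jog '[[[0,0,0],[0,0,0]],[[0,0,0.04],[0,0,0]],[[0,0,0.08],[0,0,0]],[[0,0,0.12],[0,0,0]],[[0,0,0.121],[0,0,0]]]'
python3 -m jog '[[[-0.015,0,0],[0,0,0]],[[-0.03,0,0],[0,0,0]],[[-0.045,0,0],[0,0,0]],[[-0.06,0,0],[0,0,0]],[[-0.075,0,0],[0,0,0]]]'
python3 -m jog '[[[-0.015,0,0],[0,0,0]],[[-0.03,0,0],[0,0,0]],[[-0.045,0,0],[0,0,0]],[[-0.06,0,0],[0,0,0]],[[-0.075,0,0],[0,0,0]]]'
python3 -m jog '[[[-0.015,0,0],[0,0,0]],[[-0.03,0,0],[0,0,0]],[[-0.045,0,0],[0,0,0]],[[-0.045,0,0],[0,0,0]],[[-0.045,0,0],[0,0,0]]]'
python3 -m jog '[[[0,0,-0.04],[0,0,0]],[[0,0,-0.08],[0,0,0]],[[0,0,-0.12],[0,0,0]],[[0,0,-0.12],[0,0,0]]]'
python3 - <<'E'
from h import *
tell(); d=snap('top');d2=snap('side')
cv2.imwrite('pics/c5.png',np.vstack([cv2.resize(d['image'][150:280,80:290],None,fx=2.3,fy=2.3,interpolation=2),cv2.resize(d2['image'][110:250,130:340],None,fx=2.3,fy=2.1,interpolation=2)]))
E
```

```text
t: 11.55
tool_pos: [0.5321, 0.3168, 0.132]
tool_rot: [-2.051, -2.375, 0.012]
contact_force: [-0.2, 0.5, 0.3]
opening: 0.03
grip_force: 0.0
t: 12.05
tool_pos: [0.5465, 0.2426, 0.1385]
tool_rot: [2.054, 2.376, 0.001]
contact_force: [-1.0, 0.4, 0.6]
opening: 0.0297
grip_force: 0.4
t: 12.55
tool_pos: [0.557, 0.1687, 0.1377]
tool_rot: [-2.054, -2.377, 0.0]
contact_force: [0.4, -0.5, -0.1]
opening: 0.0301
grip_force: 0.0
t: 13.05
tool_pos: [0.5635, 0.1253, 0.1378]
tool_rot: [-2.054, -2.377, -0.0]
contact_force: [-0.1, -0.9, -0.8]
opening: 0.0299
grip_force: 0.0
t: 13.45
tool_pos: [0.5666, 0.1267, 0.266]
tool_rot: [2.046, 2.372, 0.015]
contact_force: [0.2, -0.6, 1.0]
opening: 0.0298
grip_force: 0.0
t 13.45 st [ 0.0481 -0.0487  0.266 ] turn [ 0.011 -0.01   1.566] F [ 0.2 -0.6  1. ] op 0.0298 g 0.0 q [ 0.09 -0.08  1.69  0.    1.52 -0.06]
```

View pics/c5.png

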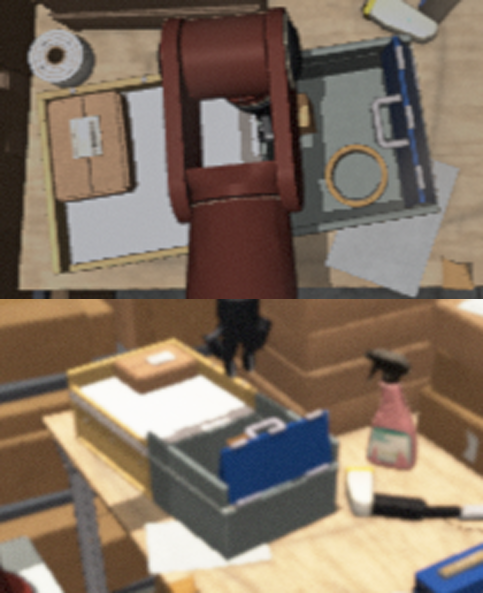

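The chock is in the bin at crop (303,113). For the carton, I go above its centre and press down in small steps.

```bash
python3 -m jog '[[[0.045,0,0],[0,0,0]],[[0.09,0,0],[0,0,0]],[[0.135,0,0],[0,0,0]],[[0.18,0,0],[0,0,0]],[[0.225,-0.003,0],[0,0,0]]]' 0.35 >/dev/null
python3 -m jog '[[[0.045,-0.003,0],[0,0,0]],[[0.047,-0.003,0.03],[0,0,0]],[[0.047,-0.003,0.06],[0,0,0]],[[0.047,-0.003,0.075],[0,0,0]],[[0.047,-0.003,0.075],[0,0,0]]]'
for i in 1 2 3 4; do python3 -m jog '[[[0,0,0.003],[0,0,0]],[[0,0,0.003],[0,0,0]]]' | grep -E 'tool_pos|contact'; done
```

```text
t: 14.55
tool_pos: [0.5156, 0.3926, 0.1778]
tool_rot: [-2.051, -2.376, 0.012]
contact_force: [-0.4, -0.0, -0.0]
opening: 0.0299
grip_force: 0.0
tool_pos: [0.5186, 0.3938, 0.181]
contact_force: [-0.8, 0.2, -0.5]
tool_pos: [0.5184, 0.3937, 0.1776]
contact_force: [0.7, 0.5, 1.0]
tool_pos: [0.5184, 0.3939, 0.1745]
contact_force: [1.0, 0.3, 3.9]
tool_pos: [0.5189, 0.3943, 0.1745]
contact_force: [-3.2, -1.7, 11.4]
```

```bash
python3 -m jog '[[[-0.004,0,0],[0,0,0]],[[-0.01,0,0],[0,0,0]],[[-0.018,0,0],[0,0,0]],[[-0.026,0,0],[0,0,0]],[[-0.034,0,0],[0,0,0]]]' | grep -E 'tool_pos|contact'
python3 -m jog '[[[-0.01,0,0],[0,0,0]],[[-0.02,0,0],[0,0,0]],[[-0.03,0,0],[0,0,0]],[[-0.04,0,0],[0,0,0]],[[-0.046,0,0],[0,0,0]]]' | grep -E 'tool_pos|contact'
python3 - <<'E'
from h import *
tell(); d=snap('top');d2=snap('side')
cv2.imwrite('pics/c6.png',np.vstack([cv2.resize(d['image'][150:280,80:290],None,fx=2.3,fy=2.3,interpolation=2),cv2.resize(d2['image'][110:250,130:340],None,fx=2.3,fy=2.1,interpolation=2)]))
E
```

```text
tool_pos: [0.5239, 0.3618, 0.1745]
contact_force: [-3.3, 3.3, 8.9]
tool_pos: [0.5307, 0.3159, 0.1746]
contact_force: [-1.7, 2.7, 9.8]
t 16.35 st [0.0413 0.1438 0.1746] turn [ 0.    -0.007  1.564] F [-1.7  2.7  9.8] op 0.0296 g 5.0 q [0.42 0.07 1.69 0.   1.38 0.27]
```

View pics/c6.png

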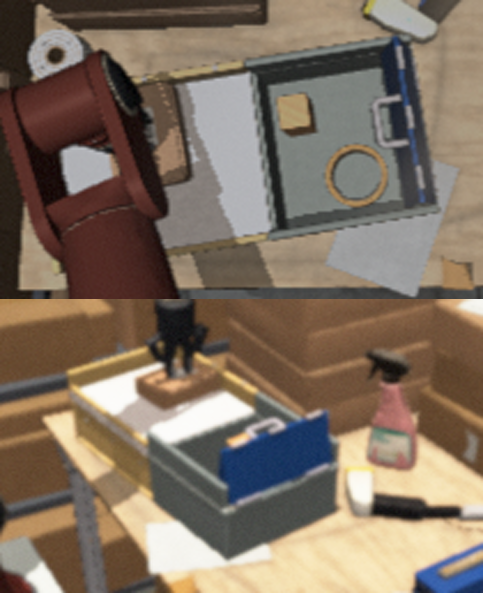

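The carton slid 75 mm off the fence. The chock stands upright in the bin at crop (295,113), so the carton could hang on it. I'll lift off the carton, locate the chock, and tip it first.

```bash
python3 -m jog '[[[0,0,-0.03],[0,0,0]],[[0,0,-0.06],[0,0,0]],[[0,0,-0.09],[0,0,0]],[[0,0,-0.09],[0,0,0]]]' 0 | grep tool_pos
python3 - <<'E'
from h import *
tell(); d=snap('top');im=d['image'];hsv=cv2.cvtColor(im,cv2.COLOR_BGR2HSV)
m=cv2.inRange(hsv,(8,60,120),(30,255,255));m[:,:196]=0;m[:,235:]=0;m[:185]=0;m[218:]=0
c=max(cv2.findContours(m,0,2)[0],key=cv2.contourArea);x,y,w,h=cv2.boundingRect(c);print(x,y,w,h)
r=cv2.minAreaRect(np.array([st(ray(d,*p[0],.106))[:2] for p in c],np.float32));print(r,cv2.boxPoints(r).round(3).tolist())
E
```

```text
tool_pos: [0.5317, 0.3156, 0.2668]
t 16.85 st [0.0423 0.1433 0.2668] turn [ 0.005 -0.009  1.565] F [-0.3 -0.2  0.4] op -0.0 g 0.0 q [0.42 0.01 1.6  0.   1.52 0.27]
200 191 15 15
((0.052766356617212296, -0.05279981344938278), (0.04837900400161743, 0.044416774064302444), 0.18089188635349274) [[0.028999999165534973, -0.03099999949336052], [0.028999999165534973, -0.07500000298023224], [0.07699999958276749, -0.07500000298023224], [0.07699999958276749, -0.03099999949336052]]
```

Confirmed upright: 48x44 mm at z 0.106, station (0.053, -0.053). I'll grip its top lightly without lifting, slide it 35 mm away from the wall, release, then tip it over from behind.

```bash
python3 -m jog '[[[-0.04,0.002,0],[0,0,0]],[[-0.08,0.004,0],[0,0,0]],[[-0.12,0.006,0],[0,0,0]],[[-0.16,0.008,0],[0,0,0]],[[-0.196,0.01,0],[0,0,0]]]' 0.78 >/dev/null
python3 -m jog '[[[0,0,0],[0,0,0]],[[0,0,0.04],[0,0,0]],[[0,0,0.08],[0,0,0]],[[0,0,0.12],[0,0,0]],[[0,0,0.125],[0,0,0]]]' >/dev/null
python3 -m jog '[[[0,0,0.015],[0,0,0]],[[0,0,0.03],[0,0,0]],[[0,0,0.045],[0,0,0]],[[0,0,0.053],[0,0,0]],[[0,0,0.053],[0,0,0]]]' >/dev/null
python3 -c 'from h import *;tell()'
python3 -m jog '[[[0,0,0],[0,0,0]],[[0,0,0],[0,0,0]],[[0,0,0],[0,0,0]],[[0,0,0],[0,0,0]],[[0,0,0],[0,0,0]]]' 0 20
python3 -m jog '[[[-0.007,0,0],[0,0,0]],[[-0.014,0,0],[0,0,0]],[[-0.021,0,0],[0,0,0]],[[-0.028,0,0],[0,0,0]],[[-0.035,0,0],[0,0,0]]]'
python3 -c 'from h import *;tell()'
```

```text
t 18.4 st [ 0.0467 -0.0529  0.0817] turn [-0.004  0.004  1.565] F [-6.9 -1.1 -1.1] op 0.0667 g 0.0 q [ 0.08  0.09  1.84 -0.    1.22 -0.06]
t: 18.9
tool_pos: [0.5686, 0.1225, 0.0843]
tool_rot: [2.052, 2.377, 0.002]
contact_force: [-5.7, -1.0, 1.4]
opening: 0.0499
grip_force: 25.3
t: 19.4
tool_pos: [0.574, 0.0877, 0.0843]
tool_rot: [2.053, 2.377, 0.004]
contact_force: [-3.7, 0.3, -0.4]
opening: 0.0499
grip_force: 21.4
t 19.4 st [ 0.0495 -0.0883  0.0843] turn [ 1.000e-03 -2.000e-03  1.565e+00] F [-3.7  0.3 -0.4] op 0.0499 g 21.4 q [ 0.02  0.08  1.84  0.    1.22 -0.12]
```

```bash
python3 -m jog '[[[0,-0.003,0],[0,0,0]],[[0,-0.003,0],[0,0,0]],[[0,-0.003,0],[0,0,0]]]' 0.72 >/dev/null
python3 -m jog '[[[0,0,-0.02],[0,0,0]],[[0,0,-0.05],[0,0,0]],[[0.02,0,-0.065],[0,0,0]],[[0.05,0.002,-0.065],[0,0,0]],[[0.051,0.004,-0.065],[0,0,0]]]' >/dev/null
python3 -m jog '[[[0,0,0],[0,0,0]],[[0,0,0],[0,0,0]],[[0,0,0.025],[0,0,0]],[[0,0,0.055],[0,0,0]],[[0,0,0.06],[0,0,0]]]' 0.2
python3 -m jog '[[[-0.01,0,0],[0,0,0]],[[-0.02,0,0],[0,0,0]],[[-0.03,0,0],[0,0,0]],[[-0.04,0,0],[0,0,0]],[[-0.05,0,0],[0,0,0]]]'
python3 -m jog '[[[-0.01,0,0],[0,0,0]],[[-0.02,0,0],[0,0,0]],[[-0.025,0,0],[0,0,0]],[[-0.025,0,0],[0,0,0]]]'
python3 -m jog '[[[0,0,-0.04],[0,0,0]],[[0.02,0,-0.08],[0,0,0]],[[0.07,0,-0.12],[0,0,0]],[[0.11,0,-0.18],[0,0,0]],[[0.15,0,-0.19],[0,0,0]]]'
python3 - <<'E'
from h import *
tell(); d=snap('top');d2=snap('side')
cv2.imwrite('pics/c7.png',np.vstack([cv2.resize(d['image'][150:280,80:290],None,fx=2.3,fy=2.3,interpolation=2),cv2.resize(d2['image'][110:250,130:340],None,fx=2.3,fy=2.1,interpolation=2)]))
E
```

```text
t: 20.7
tool_pos: [0.5636, 0.1369, 0.0833]
tool_rot: [-2.051, -2.372, 0.01]
contact_force: [0.1, 0.5, -0.5]
opening: 0.0173
grip_force: 0.0
t: 21.2
tool_pos: [0.5747, 0.0875, 0.0889]
tool_rot: [2.053, 2.376, 0.002]
contact_force: [0.3, -0.8, 0.2]
opening: 0.0175
grip_force: 0.0
t: 21.6
tool_pos: [0.5776, 0.0632, 0.0878]
tool_rot: [-2.055, -2.376, 0.0]
contact_force: [0.1, 0.4, 0.5]
opening: 0.0171
grip_force: 0.0
t: 22.1
tool_pos: [0.559, 0.1946, 0.2694]
tool_rot: [2.053, 2.374, 0.005]
contact_force: [0.6, 0.5, -0.2]
opening: 0.0169
grip_force: 0.0
t 22.1 st [0.0509 0.0196 0.2694] turn [ 0.003 -0.003  1.563] F [ 0.6  0.5 -0.2] op 0.0169 g 0.0 q [ 0.21 -0.05  1.65 -0.    1.54  0.06]
```

View pics/c7.png

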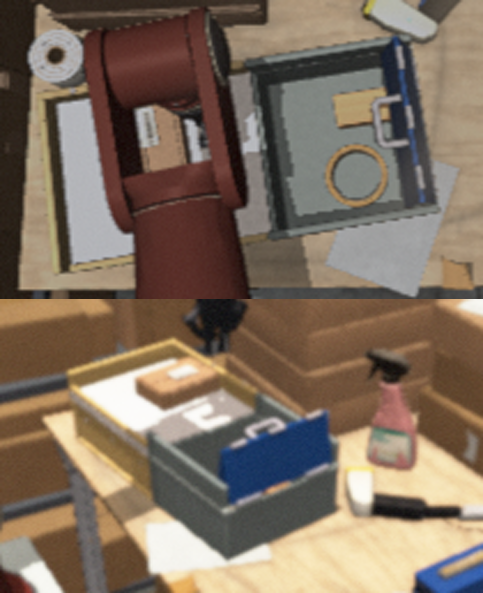

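The chock now lies flat at the back of the bin (crop 360,108), the roll is at (357,175), and the cover is still back. The carton is clear of the fence, so I go behind it and push.

```bash
python3 -m jog '[[[0.045,-0.002,0],[0,0,0]],[[0.09,-0.004,0],[0,0,0]],[[0.135,-0.006,0],[0,0,0]],[[0.18,-0.008,0],[0,0,0]],[[0.22,-0.01,0],[0,0,0]]]' 0.8 >/dev/null
python3 -m jog '[[[0,0,0],[0,0,0]],[[0,0,0.04],[0,0,0]],[[0,0,0.08],[0,0,0]],[[0,0,0.12],[0,0,0]],[[0,0,0.128],[0,0,0]]]' >/dev/null
python3 -c 'from h import *;tell()'
for i in 1 2; do python3 -m jog '[[[-0.015,0,0],[0,0,0]],[[-0.03,0,0],[0,0,0]],[[-0.045,0,0],[0,0,0]],[[-0.06,0,0],[0,0,0]],[[-0.075,0,0],[0,0,0]]]' | grep -E 'pos|cont'; done
python3 -c 'from h import *;tell()'
for i in 1 2; do python3 -m jog '[[[-0.013,0,0],[0,0,0]],[[-0.026,0,0],[0,0,0]],[[-0.039,0,0],[0,0,0]],[[-0.052,0,0],[0,0,0]],[[-0.065,0,0],[0,0,0]]]' | grep -E 'pos|cont'; done
python3 - <<'E'
from h import *
tell(); d=snap('top');d2=snap('side')
cv2.imwrite('pics/c8.png',np.vstack([cv2.resize(d['image'][150:280,80:290],None,fx=2.3,fy=2.3,interpolation=2),cv2.resize(d2['image'][110:250,130:340],None,fx=2.3,fy=2.1,interpolation=2)]))
E
```

```text
t 23.2 st [0.0377 0.2359 0.1302] turn [-0.005  0.013  1.564] F [-0.7 -0.2 -1.5] op 0.0681 g 0.0 q [ 0.56  0.21  1.62 -0.    1.33  0.41]
tool_pos: [0.5286, 0.3343, 0.1397]
contact_force: [0.8, 0.7, -0.1]
tool_pos: [0.5385, 0.2602, 0.1378]
contact_force: [0.2, -0.1, 0.6]
t 24.2 st [0.0406 0.0875 0.1378] turn [-0.     0.     1.565] F [ 0.2 -0.1  0.6] op 0.0685 g 0.2 q [ 0.33  0.06  1.76 -0.    1.32  0.18]
tool_pos: [0.548, 0.196, 0.1378]
contact_force: [0.4, 1.1, -0.4]
tool_pos: [0.5575, 0.1317, 0.1379]
contact_force: [0.6, -0.7, -0.2]
t 25.2 st [ 0.0398 -0.0423  0.1379] turn [0.    0.    1.565] F [ 0.6 -0.7 -0.2] op 0.0681 g 0.0 q [ 0.1   0.01  1.82 -0.    1.31 -0.04]
```

View pics/c8.png

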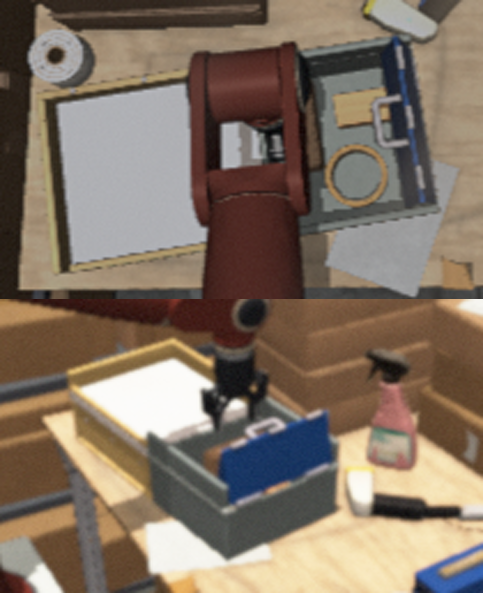

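Board clear; the carton has tipped down into the bin by the seam wall. I back off upward and check numerically that it is inside and at rest.

```bash
python3 -m jog '[[[0,0,-0.04],[0,0,0]],[[0,0,-0.08],[0,0,0]],[[0,0,-0.12],[0,0,0]],[[0.045,0,-0.14],[0,0,0]],[[0.09,0,-0.15],[0,0,0]]]' >/dev/null
python3 -m jog '[[[0.045,0,0],[0,0,0]],[[0.09,0,0],[0,0,0]],[[0.135,0,0],[0,0,0]],[[0.17,0,0],[0,0,0]],[[0.17,0,0],[0,0,0]]]' >/dev/null
python3 - <<'E'
from h import *
tell()
def box():
    d=snap('top');hsv=cv2.cvtColor(d['image'],cv2.COLOR_BGR2HSV)
    m=cv2.inRange(hsv,(3,50,50),(30,255,255))
    B=np.array([[[st(ray(d,u,v,.1))[:2]] for u in range(150,290)] for v in range(150,280)])[:,:,0]
    k=(abs(B[...,0])<.105)&(B[...,1]<-.0)&(B[...,1]>-.19)
    s=m[150:280,150:290]*k.astype(np.uint8)
    for c in cv2.findContours(s,0,2)[0]:
        if cv2.contourArea(c)>30:
            p=c[:,0]+150;
            for z in(.006,.054,.108):
                q=np.array([st(ray(d,*x,z))[:2] for x in p]);print(z,q.min(0).round(3),q.max(0).round(3))
box();box();tell()
E
```

```text
t 26.3 st [0.0404 0.223  0.2873] turn [-0.002 -0.     1.57 ] F [-0.2 -0.2  0.2] op 0.0682 g 0.0 q [0.54 0.09 1.49 0.   1.57 0.38]
0.006 [-0.097 -0.175] [ 0.001 -0.076]
0.054 [-0.098 -0.175] [-0.004 -0.08 ]
0.108 [-0.1   -0.175] [-0.01  -0.085]
0.006 [ 0.029 -0.19 ] [ 0.085 -0.107]
0.054 [ 0.022 -0.19 ] [ 0.077 -0.11 ]
0.108 [ 0.015 -0.19 ] [ 0.067 -0.113]
0.006 [-0.029 -0.079] [ 0.124 -0.023]
0.054 [-0.033 -0.083] [ 0.114 -0.029]
0.108 [-0.038 -0.088] [ 0.103 -0.035]
0.006 [-0.097 -0.175] [ 0.001 -0.076]
0.054 [-0.098 -0.175] [-0.004 -0.08 ]
0.108 [-0.1   -0.175] [-0.01  -0.085]
0.006 [ 0.029 -0.19 ] [ 0.085 -0.107]
0.054 [ 0.023 -0.19 ] [ 0.077 -0.11 ]
0.108 [ 0.016 -0.19 ] [ 0.067 -0.113]
0.006 [-0.029 -0.079] [ 0.124 -0.023]
0.054 [-0.033 -0.083] [ 0.114 -0.029]
0.108 [-0.038 -0.087] [ 0.103 -0.035]
t 26.4 st [0.0411 0.2196 0.2875] turn [-0.000e+00  1.000e-03  1.566e+00] F [ 0.9 -0.5 -1.2] op 0.0682 g 0.0 q [ 0.53  0.08  1.49 -0.    1.57  0.38]
```

The carton stands on edge at y of about -35 to -88 mm with its middle near z 57 mm. All three pieces are inside and did not move between the two readings, so I hand in.

```bash
python3 -m jog '[[[0,0,0],[0,0,0]],[[0,0,0],[0,0,0]],[[0,0,0],[0,0,0]],[[0,0,0],[0,0,0]],[[0,0,0],[0,0,0]]]' >/dev/null
python3 -c 'from h import *;print(job.finish_job())'
```

```text
the job is handed in; nothing more can be done
None
```

I handed the job in at about 27 s with the cover folded back and the carton, roll and chock lying still inside the bin (carton and chock positions confirmed by camera); I gripped the chock once inside the bin, only to slide it before tipping it flat.

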